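# Clamp a jar in the filling cradle and prove the clamp screw

### The job

Gently push the sliding jaw of the wooden cradle along until the jar is held snugly between the jaw and the V block. Then swing the clamp screw's lever clockwise (seen from above) until the screw bites, and prove that it holds: keep leaning on the lever's post with about 9 N, never much more, for at least a full second without forcing the screw or its bush any further round. Let go, leaving the jar clamped, the screw tight and everything else undisturbed.

Things in the scene. Friction and masses are not known exactly. Their poses are not given: they have to be found in the camera images.
- cradle: Fixed wooden cradle. Bed 100 (x) x 260 (y) x 18 mm high, origin under its centre at table level, y along the bed. A wooden lug at its +x side (to x = 107 mm, y within 40 mm) carries the clamp screw. A wooden V block, 45 mm tall above the bed, stands at the +y end and opens to -y. Its yaw is anything within 0.3 rad.
- seat (a point): Where the jar's centre is when it sits home in the V block: (0, 75, 55.5) mm in the cradle's frame.
- jaw_back (a point): Centre of the jaw's back face (the side away from the jar, a small steel plate); push here towards the cradle's +y. Jaw: wooden block 94 (x) x 30 (y) mm, top 63 mm above the table, bed clear behind it; this point is 43 mm above the table. It slides along the cradle's y with 3 N of friction and stays where it is left.
- jaw (a joint): Travel of the jaw towards the V block in m. It starts at 0 to 0.03; the jar is snug at about 0.100. The table-level frame of the cradle has the jaw's back face at y = -0.0865 + this value.
- jar_center (a point): Centre of the closed amber glass jar, 60 mm diameter, 75 mm tall, 0.14 kg, standing loose on the bed between jaw and V block (top 93 mm above the table). Two steel guide strips on the bed, 10 mm tall and 63 mm apart, keep it in line; pushed by the jaw it slides along between them into the V.
- screw_axis (a point): Point on the upright axis of the clamp screw, on the lug, 46 mm above the table. Its z axis is up, its x axis points along the lever as it lies unloaded, and it turns with the screw.
- screw (a joint): Turn of the clamp screw in rad, growing clockwise seen from above. It starts slack at -0.8 to -0.35, turns easily (0.04 N m), and bites, stopping dead, at 0.
- lever_post (a point): On the upright black post (14 mm diameter, 46 to 96 mm above the table) at the lever's free end, 70 mm from the screw axis; this point is 78 mm above the table, on the post's axis. The steel lever below it is 12 mm wide, its top 52 mm above the table. The lever is a stiff spring of 20 N m/rad: once the screw has bitten, the post gives about 1 mm for every 4 N pushed squarely (at right angles to the lever), so torque must be felt.
- bush_mark (a point): Mark on the rim of the steel bush (38 mm diameter, top 28 mm above the table) in which the screw sits, 18 mm from the axis. The bush starts at any angle within 0.35 rad, so the lever's direction at the bite differs. It must stay put: more than 0.9 N m (13 N at the post) forces it round.
Mind the look-alikes: they are no part of the job. Leave any pink look-alike of the part that bears jar_center alone.

How it is judged:
By the outcome, as a careful person would: the job done as asked, in the order asked, and still so for the second after the job is handed in, with the robot touching nothing.
It also fails if it takes over 59 s, if anything falls off the work surface, if the arm or the gripper's body presses on something with over 40 N, if the wrist force passes 120 N, or if a joint passes its speed limit or range.

### The arm

A 6-joint arm with a two-finger parallel gripper is mounted at the origin on the work surface. World frame = base frame: x ahead of the robot, y to its left, z up, the work surface at z = 0. Lengths are in m, angles in rad, forces in N, time in s.
With the tool pointing down it reaches from about 0.375 to 0.825 m from the base axis. Payload 5.5 kg.
Tool frame: the origin (TCP) lies midway between the tips of the shut fingers; the grasp point (between the pads) lies 19 mm behind it (arm.grip_depth is the distance from the TCP to the grasp point, in m); z points along the fingers, y is the line along which they close (so a half turn about z gives the same grasp; the last joint's range is limited). The gripper opens to 85 mm and grips with 20 to 120 N. Pads are 22 mm wide; open, the fingers measure 114 mm over their backs; the gripper's body (76 mm by 85 mm) begins 54 mm behind the grasp point. The pads swing forward as they close: fully open they stand 13 mm farther back than shut.
Start: joints at [1.221, 0.314, -0.047, 1.21, 0, 1.571], TCP at [0.206, 0.564, 0.231] pointing down, gripper open.
Joint ranges: [-2.67, 2.67], [-0.69, 1.73], [-1.03, 1.25], [-2.08, 2.16], [-1.42, 1.45], [-3.14, 3.14]. Speed limits (rad/s): [2.39, 2.39, 3.01, 3.14, 3.14, 3.14].

### API

Orientations are given as a rotation vector (axis times angle).
In Python, from cell import arm gives the robot as it stands.
- The arm moves only by the shell command python3 -m jog 'ROWS' [FORCE]. ROWS is JSON, a list of rows, each an object of numbers: "dx", "dy", "dz": the shift along the world's x, y, z in m; "turn": the turn about the world's z in rad; "claw": the finger opening in m, from 0 to 0.0854. A call has 1 to 20 rows; each row is the pose to reach, as a shift and turn from the pose commanded when the call began; what a row does not reach only later rows make up. A row lasts 1/10 s, in which the tool goes at most 50 mm and 8.59 degrees, less where a joint would pass 70% of its speed; a pose out of reach is approached as far as the arm can. A call with a gripper value outside its range is refused whole. The fingers move at their own pace and stop on an object; FORCE is the grip in N (left out, the last holds). Time passes only in rows, so rows that repeat a pose let the fingers close. It gives the time, the measured TCP pose, the force, the opening and the grip force at its end, in the units of the state.
- arm.get_obs(): the state, without advancing time (a new reading comes with each control period).
- arm.snapshot(name): name is "scene" or "side" or "wrist"; returns a dict with "frame" (384x512x3 uint8, red, green, blue), "z_map" (384x512 float32, m along the optical axis (not along the pixel's ray), 0 where there is no reading), "mtx" (3x3 intrinsics, pixels), "view" (4x4, takes a point from world to camera coordinates). Camera axes: x right, y down, z forward; pixel columns grow to the right and rows downward; lengths in m; the calibration is good to about 2 mm. A picture is of the moment at which its call begins.
- arm.job_done(): hands the job in; it is judged then, once.
The state is a dict: "time": time; "joint_pos": joint angles; "joint_velocities": joint speeds; "joint_efforts": joint torques, N m; "eef_pos": TCP position; "eef_rot": TCP orientation; "ft_force": force on the tool from outside, world axes, zero at the start; "ft_torque": the same for the moment, N m; "opening": finger opening in m; "grasp_force": force on a finger pad.
Only numpy, scipy, OpenCV 4.12 (cv2) and the standard library are available. Lean on these libraries where they do the work, as an engineer would, in place of code of your own. Each camera call takes 0.05 s, during which the arm holds its last target. There are 200 camera calls.

## Working session

There is one attempt and no reset: what is moved stays moved. The work goes in short steps, Python scripts to look and compute and a shell command to move; the robot and the scene stay as the last step left them, time stands still between calls to the robot, and variables do not carry over. Pictures are saved under pics/ and viewed, at most 10 in all, crops included, and the job is handed in when it is done.

```bash
mkdir -p pics; cat > h.py <<'E'
import numpy as np, cv2
from cell import arm
def pts(s):
    K=s["mtx"];z=s["z_map"];h,w=z.shape
    u,v=np.meshgrid(np.arange(w),np.arange(h))
    c=np.stack([(u-K[0,2])/K[0,0]*z,(v-K[1,2])/K[1,1]*z,z],-1)
    V=np.linalg.inv(s["view"]); p=c@V[:3,:3].T+V[:3,3]
    p[z==0]=np.nan
    return p
E
python3 - <<'E'
from h import *
for n in("scene","side"):
    s=arm.snapshot(n); np.savez(n+"0.npz",**s)
    cv2.imwrite(f"pics/{n}0.png",cv2.resize(s["frame"][:,:,::-1],(768,576)))
    print(n,np.linalg.inv(s["view"])[:3,3].round(3))
o=arm.get_obs();print(o)
E
```

```text
scene [ 1.152 -0.105  0.558]
side [0.155 0.437 0.486]
{'time': 0.1, 'joint_pos': array([ 1.22100285e+00,  3.14175361e-01, -4.79718785e-02,  1.21020311e+00,
        1.03013800e-05,  1.57078367e+00]), 'joint_velocities': array([-2.47543926e-03, -2.00972890e-03,  2.31754230e-03, -1.89726310e-03,
        4.84758394e-05,  1.45408838e-03]), 'joint_efforts': array([ 8.43292746e-04, -5.40768671e+01,  3.40541196e+01,  1.12333009e-02,
        6.74916259e-05, -9.04890840e-06]), 'eef_pos': array([0.20544105, 0.56317926, 0.23051192]), 'eef_rot': array([-5.46588845e-01, -3.09339240e+00,  2.40078129e-03]), 'ft_force': array([0.33429045, 0.69297844, 0.70177417]), 'ft_torque': array([ 0.04919339, -0.05547629, -0.01361108]), 'grasp_force': 0.0, 'opening': 0.08527098551171876}
```

View pics/scene0.png

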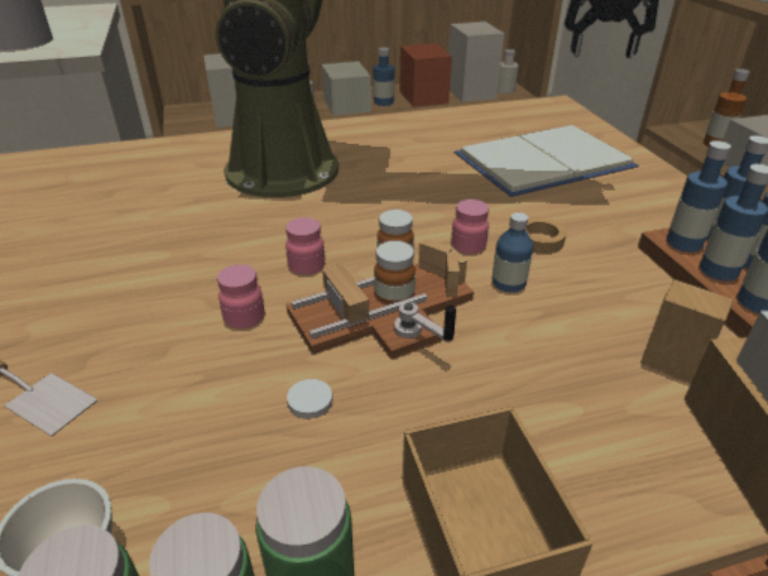

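View pics/side0.png

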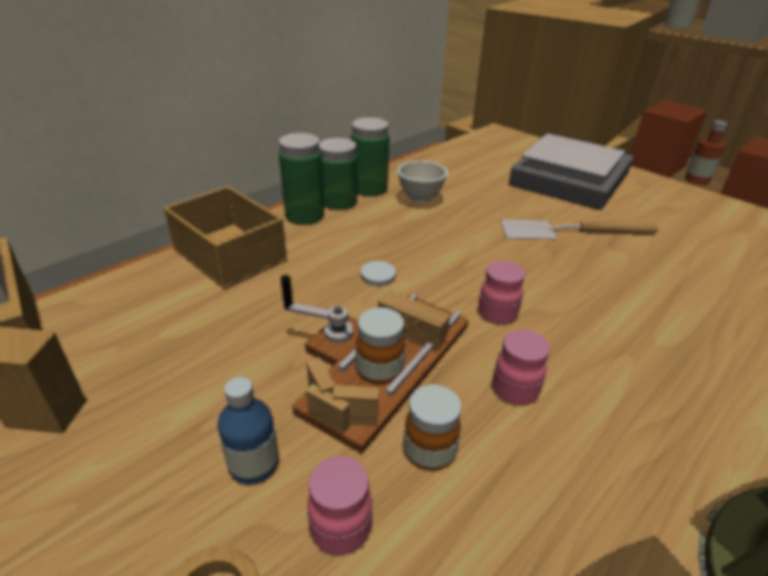

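Scene: the cradle is at about (385,310), with the jaw at (345,293), the V block at (445,265), the post at (450,322) and the screw at (408,318). Candidates for the jar are amber (395,272), which stands on the bed; a second amber one (395,232) off the bed; and pink ones at (305,245), (240,297) and (470,228). I choose the one on the bed. In the side view the same jar is at (380,345), the post at (287,292) and the jaw at (415,318).

```bash
python3 - <<'E'
from h import *
S={n:dict(np.load(n+"0.npz")) for n in("scene","side")}
P={n:pts(s) for n,s in S.items()}
s=S["scene"];p=P["scene"]
def at(n,u,v): return P[n][int(v/1.5),int(u/1.5)].round(4)
for nm,n,u,v in[("captop","scene",395,250),("jawtop","scene",350,285),("V","scene",448,262),("posttop","scene",450,308),("screwtop","scene",408,309),("bed","scene",310,320),("cap","side",381,323),("jaw","side",415,313),("post","side",287,280),("screw","side",338,312),("otherjar","side",434,402)]: print(nm,at(n,u,v))
Q=np.concatenate([P[n].reshape(-1,3) for n in P]);C=np.concatenate([S[n]["frame"].reshape(-1,3) for n in P])
src=np.repeat([0,1],[P["scene"].size//3,P["side"].size//3])
c0=at("scene",395,250)[:2]
r=np.hypot(*(Q[:,:2]-c0).T)
for k in(0,1):
    m=(src==k)&(r<.16)
    cap=m&(r<.045)&(Q[:,2]>.089)&(Q[:,2]<.1); x=Q[cap]
    print("cap",k,len(x),x.mean(0).round(4),cv2.minEnclosingCircle(x[:,:2].astype(np.float32)))
    bed=m&(abs(Q[:,2]-.018)<.004)&(C[:,0]>C[:,2]*1.5); 
    print("bed",bed.sum(),cv2.minAreaRect(Q[bed,:2].astype(np.float32)))
    top=m&(abs(Q[:,2]-.063)<.003)&(r>.032);print("top",top.sum())
    dark=m&(C.max(1)<45)&(Q[:,2]>.055)&(Q[:,2]<.1);print("post",dark.sum(),Q[dark].min(0).round(4) if dark.any() else 0,Q[dark].max(0).round(4) if dark.any() else 0,np.median(Q[dark],0).round(4))
# top-down map, 1 mm -> 2px
m=(r<.2)
img=np.zeros((600,800,3),np.uint8);o=np.argsort(Q[m][:,2]);q=Q[m][o];cc=C[m][o]
for a,b in zip(q,cc):
    X=int(400-(a[1]-c0[1])*2000);Y=int(300-(a[0]-c0[0])*2000)
    cv2.circle(img,(X,Y),3,b[::-1].tolist(),-1)
for d in(-.1,0,.1):
    for e in(-.1,0,.1): cv2.drawMarker(img,(int(400-d*2000),int(300-e*2000)),(0,255,0))
cv2.imwrite("pics/top.png",img);print(c0)
E
```

```text
captop [0.4793 0.1017 0.0903]
jawtop [0.5067 0.0291 0.0611]
V [0.487  0.18   0.0602]
posttop [0.6281 0.1285 0.0947]
screwtop [0.5722 0.0932 0.0559]
bed [ 0.5118 -0.0317  0.0166]
cap [0.4832 0.0994 0.0922]
jaw [0.4939 0.0282 0.0622]
post [0.624  0.1287 0.0955]
screw [0.5638 0.0969 0.0593]
otherjar [0.3716 0.1342 0.074 ]
cap 0 296 [0.4873 0.0988 0.0917] ((0.48662278056144714, 0.0984722152352333), 0.02793516032397747)
bed 1925 ((0.5055458545684814, 0.0885607898235321), (0.2990120053291321, 0.2003037929534912), 68.32062530517578)
top 756
post 116 [0.6256 0.1206 0.0563] [0.6372 0.1336 0.0965] [0.6343 0.1258 0.0809]
cap 1 492 [0.4827 0.1006 0.0921] ((0.4838868975639343, 0.09855079650878906), 0.02691059000790119)
bed 2108 ((0.46685582399368286, 0.07721401005983353), (0.2506806254386902, 0.26924270391464233), 2.478656768798828)
top 1098
post 86 [0.6212 0.1265 0.0552] [0.6313 0.1343 0.0961] [0.6241 0.1311 0.078 ]
[0.4793 0.1017]
```

View pics/top.png

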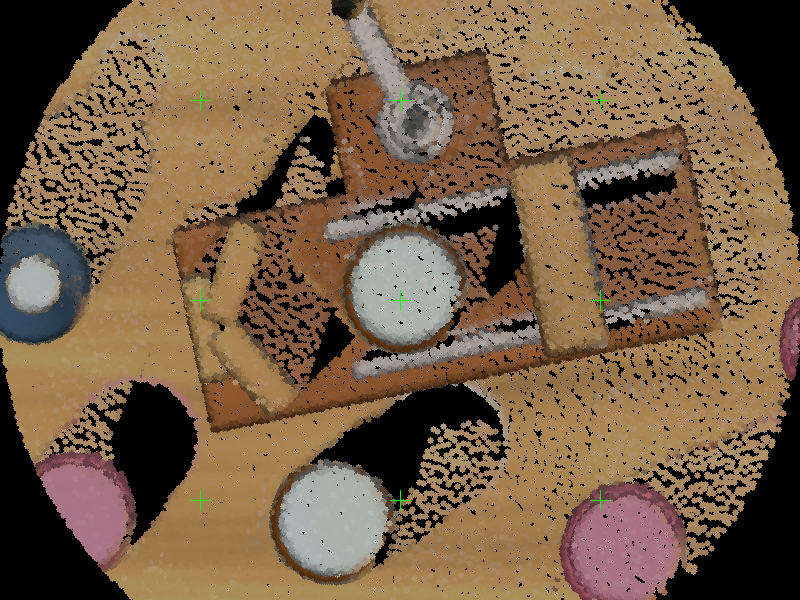

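Map at 2 px/mm (up = +x, left = +y): cradle corners are (175,230), (685,127), (720,327), (210,430). That gives a length of 260 mm, a yaw of about 0.199 and a centre of (0.490, 0.078). The jaw is at about 0.014, the screw at about (0.568, 0.096) and the post at about (0.628, 0.128), a radius of about 69 mm. Every size agrees with the description. Next: move above the spot behind the jaw with fingers shut, tool y along cradle x.

```bash
python3 -m jog '[{"dx":0.02,"dy":-0.04,"turn":-0.07,"claw":0},{"dx":0.04,"dy":-0.08,"turn":-0.14,"claw":0},{"dx":0.06,"dy":-0.12,"turn":-0.21,"claw":0},{"dx":0.08,"dy":-0.16,"turn":-0.28,"claw":0},{"dx":0.1,"dy":-0.2,"turn":-0.35,"claw":0},{"dx":0.12,"dy":-0.24,"turn":-0.42,"claw":0},{"dx":0.145,"dy":-0.28,"turn":-0.49,"claw":0},{"dx":0.165,"dy":-0.32,"turn":-0.56,"claw":0},{"dx":0.185,"dy":-0.36,"turn":-0.63,"claw":0},{"dx":0.205,"dy":-0.4,"turn":-0.7,"claw":0},{"dx":0.225,"dy":-0.44,"turn":-0.77,"claw":0},{"dx":0.25,"dy":-0.48,"turn":-0.84,"claw":0},{"dx":0.27,"dy":-0.52,"turn":-0.91,"claw":0},{"dx":0.29,"dy":-0.56,"turn":-0.98,"claw":0},{"dx":0.307,"dy":-0.596,"turn":-1.02,"claw":0},{"dx":0.307,"dy":-0.596,"turn":-1.02,"claw":0},{"dx":0.307,"dy":-0.596,"turn":-1.02,"claw":0},{"dx":0.307,"dy":-0.596,"turn":-1.02,"claw":0}]'
python3 - <<'E'
from h import *
s=arm.snapshot("wrist");np.savez("wrist0.npz",**s)
p=pts(s)
cv2.imwrite("pics/w0.png",s["frame"][:,:,::-1])
print(np.linalg.inv(s["view"])[:3,3].round(3))
f=s["frame"].reshape(-1,3);p=p.reshape(-1,3)
m=(abs(p[:,2]-.062)<.003)&(abs(p[:,0]-.5)<.08)&(abs(p[:,1]-.02)<.05)
print(m.sum(),cv2.minAreaRect(p[m,:2].astype(np.float32)))
E
```

```text
[0.144 0.585 0.373]
0 ((0.0, 0.0), (0.0, 0.0), 0.0)schema error: expected keys dx, dy, dz, turn, claw
```

View pics/w0.png

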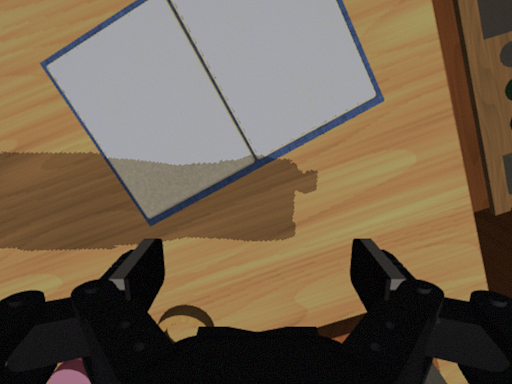

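The move was refused because every key is required in each row, so the wrist picture shows only the book from the start pose. Resending in full.

```bash
python3 -m jog '[{"dx":0.02,"dy":-0.04,"dz":0,"turn":-0.07,"claw":0},{"dx":0.04,"dy":-0.08,"dz":0,"turn":-0.14,"claw":0},{"dx":0.06,"dy":-0.12,"dz":0,"turn":-0.21,"claw":0},{"dx":0.08,"dy":-0.16,"dz":0,"turn":-0.28,"claw":0},{"dx":0.1,"dy":-0.2,"dz":0,"turn":-0.35,"claw":0},{"dx":0.12,"dy":-0.24,"dz":0,"turn":-0.42,"claw":0},{"dx":0.145,"dy":-0.28,"dz":0,"turn":-0.49,"claw":0},{"dx":0.165,"dy":-0.32,"dz":0,"turn":-0.56,"claw":0},{"dx":0.185,"dy":-0.36,"dz":0,"turn":-0.63,"claw":0},{"dx":0.205,"dy":-0.4,"dz":0,"turn":-0.7,"claw":0},{"dx":0.225,"dy":-0.44,"dz":0,"turn":-0.77,"claw":0},{"dx":0.25,"dy":-0.48,"dz":0,"turn":-0.84,"claw":0},{"dx":0.27,"dy":-0.52,"dz":0,"turn":-0.91,"claw":0},{"dx":0.29,"dy":-0.56,"dz":0,"turn":-0.98,"claw":0},{"dx":0.307,"dy":-0.596,"dz":0,"turn":-1.02,"claw":0},{"dx":0.307,"dy":-0.596,"dz":0,"turn":-1.02,"claw":0},{"dx":0.307,"dy":-0.596,"dz":0,"turn":-1.02,"claw":0},{"dx":0.307,"dy":-0.596,"dz":0,"turn":-1.02,"claw":0}]'
python3 - <<'E'
from h import *
s=arm.snapshot("wrist");np.savez("wrist1.npz",**s)
p=pts(s)
cv2.imwrite("pics/w1.png",s["frame"][:,:,::-1])
p=p.reshape(-1,3)
m=(abs(p[:,2]-.062)<.004)&(abs(p[:,0]-.5)<.08)&(abs(p[:,1]-.02)<.05)
q=p[m];print(m.sum(),cv2.minAreaRect(q[:,:2].astype(np.float32)))
o=arm.get_obs();print(o["time"],o["eef_pos"],o["eef_rot"],o["ft_force"])
E
```

```text
time: 1.95
eef_pos: [0.512, -0.0317, 0.231]
eef_rot: [-1.986, -2.433, 0.0]
ft_force: [0.4, 0.2, -0.0]
opening: 0.0003
grasp_force: 0.0
2974 ((0.4958890378475189, 0.03928941488265991), (0.09410127252340317, 0.06809182465076447), 11.614595413208008)
2.0 [ 0.51201577 -0.03138158  0.23119017] [-1.98515713e+00 -2.43406252e+00  2.39825205e-04] [ 0.24596672  0.21637573 -0.36137991]
```

View pics/w1.png

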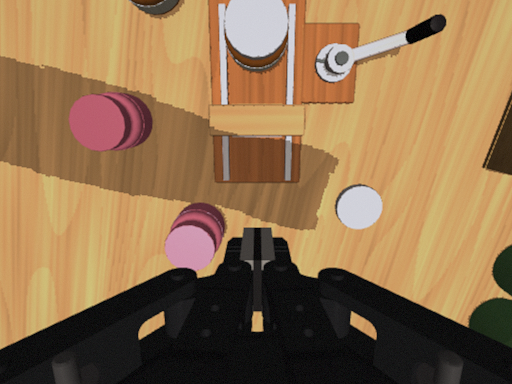

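The close view confirms the choice: jar at (256,22), jaw at (257,120), screw at (340,60), post top at (437,22), and the tool is aligned with the bed. Refining from this view.

```bash
python3 - <<'E'
from h import *
s=dict(np.load("wrist1.npz"));p=pts(s);f=s["frame"].astype(int)
z=p[...,2]
m=(abs(z-.062)<.005);m[:95]=0;m[145:]=0;m[:,:200]=0;m[:,310:]=0
print("jaw",cv2.minAreaRect(p[m][:,:2].astype(np.float32)),np.median(z[m]))
bed=(abs(z-.0175)<.004);bed[:140]=0;bed[190:]=0;bed[:,:205]=0;bed[:,310:]=0
print("bed rear",cv2.minAreaRect(p[bed][:,:2].astype(np.float32)))
d=(z>.092)&(z<.1);d[:,:400]=0;d[60:]=0
x=p[d];print("post top",len(x),x.min(0),x.max(0),x.mean(0))
b=(z>.054)&(z<.075);b[:40]=0;b[80:]=0;b[:,:315]=0;b[:,315+50:]=0
x=p[b];print("screw top",len(x),x.min(0),x.max(0),np.median(x,0))
l=(abs(z-.052)<.003);l[:,:355]=0;l[:,405:]=0;l[70:]=0
print("lever",cv2.minAreaRect(p[l][:,:2].astype(np.float32)))
c=(z>.088)&(z<.096);c[:,:210]=0;c[:,300:]=0;print("cap",cv2.minEnclosingCircle(p[c][:,:2].astype(np.float32)))
E
```

```text
jaw ((0.4996500611305237, 0.02098385989665985), (0.09410212934017181, 0.030892103910446167), 11.588922500610352) 0.06249779532388677
bed rear ((0.5090628862380981, -0.02519167959690094), (0.09982824325561523, 0.048369526863098145), 11.500110626220703)
post top 272 [0.6205534  0.12001598 0.09202011] [0.63545978 0.13355361 0.09804245] [0.62688394 0.12671694 0.09518881]
screw top 603 [0.55375726 0.08088545 0.05404086] [0.5790139  0.10605923 0.06156592] [0.56584578 0.09320171 0.05589008]
lever ((0.6007667779922485, 0.11246398091316223), (0.04920180141925812, 0.011935142800211906), 29.018022537231445)
cap ((0.4831412434577942, 0.09882321208715439), 0.026640797033905983)
```

Everything agrees: yaw 0.2016, cradle centre (0.488, 0.0785), jaw 0.013, screw (0.566, 0.093), post radius 70 mm, lever angle 0.50. Descend behind the jaw and approach.

```bash
python3 -m jog '[{"dx":-0.0015,"dy":0,"dz":-0.03,"turn":0,"claw":0},{"dx":-0.0015,"dy":0,"dz":-0.07,"turn":0,"claw":0},{"dx":-0.0015,"dy":0,"dz":-0.11,"turn":0,"claw":0},{"dx":-0.0015,"dy":0,"dz":-0.15,"turn":0,"claw":0},{"dx":-0.0015,"dy":0,"dz":-0.18,"turn":0,"claw":0},{"dx":-0.0015,"dy":0,"dz":-0.192,"turn":0,"claw":0},{"dx":-0.0015,"dy":0,"dz":-0.192,"turn":0,"claw":0},{"dx":-0.0015,"dy":0,"dz":-0.192,"turn":0,"claw":0}]'
python3 -m jog '[{"dx":-0.001,"dy":0.005,"dz":0,"turn":0,"claw":0},{"dx":-0.002,"dy":0.01,"dz":0,"turn":0,"claw":0},{"dx":-0.003,"dy":0.015,"dz":0,"turn":0,"claw":0},{"dx":-0.004,"dy":0.02,"dz":0,"turn":0,"claw":0},{"dx":-0.005,"dy":0.025,"dz":0,"turn":0,"claw":0},{"dx":-0.006,"dy":0.03,"dz":0,"turn":0,"claw":0},{"dx":-0.007,"dy":0.034,"dz":0,"turn":0,"claw":0}]'
```

```text
time: 2.8
eef_pos: [0.512, -0.0319, 0.0405]
eef_rot: [1.985, 2.433, 0.001]
ft_force: [-0.7, 0.8, 0.2]
opening: -0.0
grasp_force: 0.0
time: 3.5
eef_pos: [0.5043, 0.0015, 0.0394]
eef_rot: [1.987, 2.432, -0.001]
ft_force: [0.7, -2.9, 0.4]
opening: 0.0001
grasp_force: 1.6
```

```bash
python3 -m jog '[{"dx":-0.001,"dy":0.005,"dz":0,"turn":0,"claw":0},{"dx":-0.002,"dy":0.01,"dz":0,"turn":0,"claw":0},{"dx":-0.003,"dy":0.015,"dz":0,"turn":0,"claw":0},{"dx":-0.004,"dy":0.02,"dz":0,"turn":0,"claw":0},{"dx":-0.005,"dy":0.024,"dz":0,"turn":0,"claw":0},{"dx":-0.0055,"dy":0.028,"dz":0,"turn":0,"claw":0},{"dx":-0.0065,"dy":0.032,"dz":0,"turn":0,"claw":0},{"dx":-0.0075,"dy":0.036,"dz":0,"turn":0,"claw":0},{"dx":-0.008,"dy":0.04,"dz":0,"turn":0,"claw":0},{"dx":-0.009,"dy":0.044,"dz":0,"turn":0,"claw":0},{"dx":-0.01,"dy":0.048,"dz":0,"turn":0,"claw":0},{"dx":-0.0105,"dy":0.052,"dz":0,"turn":0,"claw":0},{"dx":-0.0115,"dy":0.056,"dz":0,"turn":0,"claw":0},{"dx":-0.012,"dy":0.06,"dz":0,"turn":0,"claw":0},{"dx":-0.013,"dy":0.064,"dz":0,"turn":0,"claw":0}]'
python3 - <<'E'
from h import *
s=arm.snapshot("scene");np.savez("s2.npz",**s)
cv2.imwrite("pics/s2.png",cv2.resize(s["frame"][120:270,160:360][:,:,::-1],None,fx=3,fy=3))
print(arm.get_obs()["ft_force"])
E
```

```text
time: 5.0
eef_pos: [0.4911, 0.066, 0.0393]
eef_rot: [1.987, 2.433, 0.0]
ft_force: [1.6, -3.3, 2.1]
opening: -0.0001
grasp_force: 2.1
[ 1.65764063 -2.00437087  1.92615277]
```

View pics/s2.png

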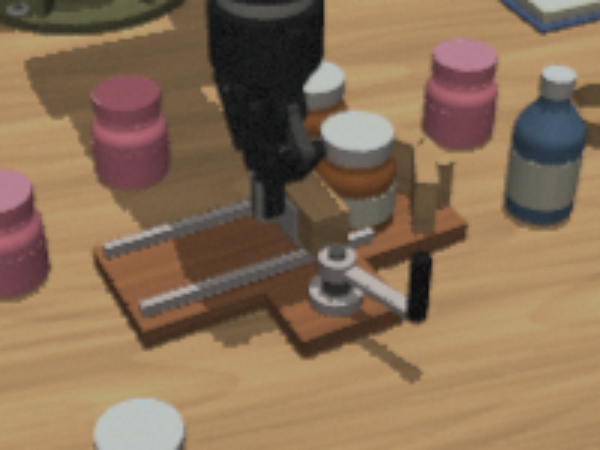

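The jaw (crop 315,215) now touches the jar (357,165), which is upright, with about 15 mm left. Finish slowly, watching the force.

```bash
python3 -m jog '[{"dx":-0.0004,"dy":0.002,"dz":0,"turn":0,"claw":0},{"dx":-0.0008,"dy":0.004,"dz":0,"turn":0,"claw":0},{"dx":-0.0012,"dy":0.006,"dz":0,"turn":0,"claw":0},{"dx":-0.0016,"dy":0.008,"dz":0,"turn":0,"claw":0},{"dx":-0.002,"dy":0.01,"dz":0,"turn":0,"claw":0},{"dx":-0.0022,"dy":0.011,"dz":0,"turn":0,"claw":0}]'
for i in 1 ; do python3 -m jog '[{"dx":-0.0002,"dy":0.001,"dz":0,"turn":0,"claw":0},{"dx":-0.0004,"dy":0.002,"dz":0,"turn":0,"claw":0}]'; done
```

```text
time: 5.65
eef_pos: [0.4889, 0.0768, 0.0393]
eef_rot: [1.987, 2.433, 0.0]
ft_force: [2.2, -4.5, 2.4]
opening: -0.0
grasp_force: 2.0
time: 5.85
eef_pos: [0.4885, 0.0787, 0.0393]
eef_rot: [1.987, 2.433, -0.0]
ft_force: [2.1, -3.7, 3.7]
opening: -0.0002
grasp_force: 2.1
```

```bash
python3 -m jog '[{"dx":-0.0001,"dy":0.0005,"dz":0,"turn":0,"claw":0},{"dx":-0.0002,"dy":0.001,"dz":0,"turn":0,"claw":0},{"dx":-0.0002,"dy":0.001,"dz":0,"turn":0,"claw":0}]'
python3 -m jog '[{"dx":-0.0001,"dy":0.0005,"dz":0,"turn":0,"claw":0},{"dx":-0.0002,"dy":0.001,"dz":0,"turn":0,"claw":0},{"dx":-0.0002,"dy":0.001,"dz":0,"turn":0,"claw":0}]'
```

```text
time: 6.15
eef_pos: [0.4883, 0.0797, 0.0393]
eef_rot: [-1.987, -2.433, -0.0]
ft_force: [0.7, -2.3, 2.5]
opening: 0.0001
grasp_force: 1.9
time: 6.45
eef_pos: [0.4882, 0.0802, 0.0393]
eef_rot: [1.987, 2.432, -0.001]
ft_force: [2.0, -5.8, 2.3]
opening: -0.0001
grasp_force: 2.9
```

```bash
python3 -m jog '[{"dx":-0.0001,"dy":0.0005,"dz":0,"turn":0,"claw":0},{"dx":-0.0001,"dy":0.0005,"dz":0,"turn":0,"claw":0}]'
python3 -m jog '[{"dx":-0.0001,"dy":0.0005,"dz":0,"turn":0,"claw":0},{"dx":-0.0001,"dy":0.0005,"dz":0,"turn":0,"claw":0}]'
```

```text
time: 6.65
eef_pos: [0.4882, 0.0802, 0.0393]
eef_rot: [1.987, 2.431, -0.002]
ft_force: [2.7, -7.7, 2.5]
opening: -0.0003
grasp_force: 3.7
time: 6.85
eef_pos: [0.4882, 0.0802, 0.0393]
eef_rot: [1.987, 2.43, -0.003]
ft_force: [3.4, -9.0, 3.5]
opening: -0.0004
grasp_force: 4.5
```

Hard stop: force rose to 9 N without movement and the geometry gives jaw ≈ 0.100, so the jar is snug. Back off and rise.

```bash
python3 -m jog '[{"dx":0.001,"dy":-0.005,"dz":0,"turn":0,"claw":0},{"dx":0.003,"dy":-0.015,"dz":0,"turn":0,"claw":0},{"dx":0.006,"dy":-0.03,"dz":0,"turn":0,"claw":0},{"dx":0.006,"dy":-0.03,"dz":0.03,"turn":0,"claw":0},{"dx":0.006,"dy":-0.03,"dz":0.07,"turn":0,"claw":0},{"dx":0.006,"dy":-0.03,"dz":0.11,"turn":0,"claw":0},{"dx":0.006,"dy":-0.03,"dz":0.15,"turn":0,"claw":0},{"dx":0.03,"dy":-0.01,"dz":0.16,"turn":0.05,"claw":0},{"dx":0.06,"dy":0.02,"dz":0.16,"turn":0.13,"claw":0},{"dx":0.09,"dy":0.05,"dz":0.16,"turn":0.22,"claw":0},{"dx":0.12,"dy":0.075,"dz":0.16,"turn":0.3,"claw":0},{"dx":0.12,"dy":0.075,"dz":0.16,"turn":0.3,"claw":0},{"dx":0.12,"dy":0.075,"dz":0.16,"turn":0.3,"claw":0},{"dx":0.12,"dy":0.075,"dz":0.16,"turn":0.3,"claw":0}]'
python3 - <<'E'
from h import *
s=arm.snapshot("scene");np.savez("s3.npz",**s)
for n in("scene","side"):
    s=arm.snapshot(n);p=pts(s);z=p[...,2]
    r=np.hypot(p[...,0]-.488,p[...,1]-.0785)
    c=(np.hypot(p[...,0]-.473,p[...,1]-.152)<.045)&(z>.088)&(z<.096)
    print(n,c.sum(),cv2.minEnclosingCircle(p[c][:,:2].astype(np.float32)) if c.any() else 0)
    X=(p[...,0]-.4879)*.98+(p[...,1]-.0785)*.2;Y=-(p[...,0]-.4879)*.2+(p[...,1]-.0785)*.98
    j=(abs(z-.062)<.003)&(abs(X)<.05)&(Y<.047);print("jaw Y",np.percentile(Y[j],[1,99]) if j.any() else 0)
    d=(np.hypot(p[...,0]-.628,p[...,1]-.127)<.02)&(z>.094)&(z<.1);print("post",p[d].mean(0))
fs=[]
for _ in range(6): fs.append(arm.get_obs()["ft_force"]); arm.snapshot("wrist")
print(np.mean(fs,0),np.std(fs,0),arm.get_obs()["eef_pos"])
E
```

```text
time: 8.25
eef_pos: [0.6067, 0.1559, 0.1987]
eef_rot: [-1.602, -2.701, 0.002]
ft_force: [-0.4, 0.6, 0.3]
opening: 0.0001
grasp_force: 0.0
scene 284 ((0.47873422503471375, 0.1494351327419281), 0.0274447500705719)
jaw Y [-0.20263898  0.04557993]
post [0.63040546 0.12688597 0.09521889]
side 594 ((0.47673556208610535, 0.14979684352874756), 0.02778208814561367)
jaw Y [-1.59751971  0.04239547]
post [0.62775625 0.12838076 0.09520509]
[-0.08139913 -0.31623338  0.31405152] [0.51280936 0.63521944 0.4573454 ] [0.60784262 0.15648534 0.19956596]
```

```bash
python3 -m jog '[{"dx":0.004,"dy":0,"dz":-0.03,"turn":0,"claw":0},{"dx":0.004,"dy":0,"dz":-0.06,"turn":0,"claw":0},{"dx":0.004,"dy":0,"dz":-0.09,"turn":0,"claw":0},{"dx":0.004,"dy":0,"dz":-0.12,"turn":0,"claw":0},{"dx":0.004,"dy":0,"dz":-0.134,"turn":0,"claw":0},{"dx":0.004,"dy":0,"dz":-0.134,"turn":0,"claw":0},{"dx":0.004,"dy":0,"dz":-0.134,"turn":0,"claw":0},{"dx":0.0055,"dy":-0.0025,"dz":-0.134,"turn":0,"claw":0},{"dx":0.007,"dy":-0.005,"dz":-0.134,"turn":0,"claw":0},{"dx":0.008,"dy":-0.0075,"dz":-0.134,"turn":0,"claw":0},{"dx":0.008,"dy":-0.0075,"dz":-0.134,"turn":0,"claw":0}]'
python3 - <<'E'
from h import *
s=arm.snapshot("scene")
cv2.imwrite("pics/s4.png",cv2.resize(s["frame"][120:270,200:380][:,:,::-1],None,fx=3,fy=3))
o=arm.get_obs();print(o["eef_pos"],o["ft_force"])
E
```

```text
time: 9.8
eef_pos: [0.6165, 0.1488, 0.066]
eef_rot: [1.602, 2.702, 0.001]
ft_force: [-0.3, -0.4, 0.3]
opening: 0.0
grasp_force: 0.0
[0.61627347 0.14890926 0.0657482 ] [ 0.59432699  0.31649708 -0.49649127]
```

View pics/s4.png

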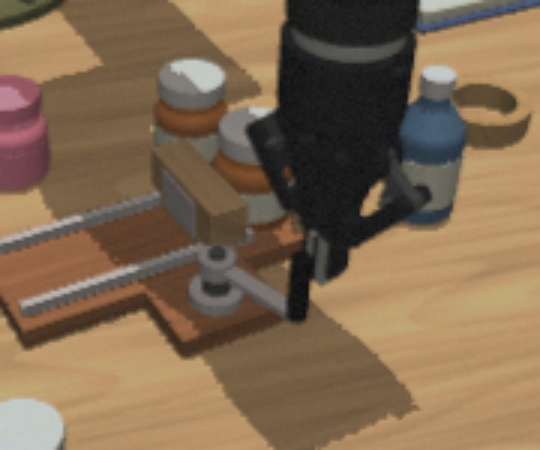

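Fingers (325,250 in the crop) stand beside the post (298,285) on the counter-clockwise side, clear of the lever and jar. Computing the arc.

```bash
cat > chk.py <<'E'
from h import *
import sys
o=arm.get_obs();S=np.array([.5662,.0934]);t=o["eef_pos"][:2]-S
R=np.hypot(*t);a=np.arctan2(t[1],t[0])-np.arctan2(.018,.070)
f=o["ft_force"][:2]; ft=-(f@[np.sin(a),-np.cos(a)]); fr=f@[np.cos(a),np.sin(a)]
print("lever~%.3f R %.4f push %.2f radial %.2f"%(a,R,ft,fr)); sys.exit(ft>3.5)
E
python3 - <<'E'
import numpy as np
S=np.array([.5662,.0934])
T=lambda a:S+.07*np.array([np.cos(a),np.sin(a)])+.018*np.array([-np.sin(a),np.cos(a)])
p=np.array([.6163,.1489])
for a in np.arange(.5,-.36,-.05): print(round(a,2),(T(a)-p).round(4)*1000,"step",((T(a)-T(a+.05))*1000).round(2))
E
```

```text
0.5 [ 2.7 -6.1] step [ 2.53 -2.58]
0.45 [ 5.1 -8.8] step [ 2.4 -2.7]
0.4 [  7.4 -11.7] step [ 2.26 -2.82]
0.35 [  9.5 -14.6] step [ 2.12 -2.93]
0.3 [ 11.5 -17.6] step [ 1.97 -3.03]
0.25 [ 13.3 -20.7] step [ 1.82 -3.12]
0.2 [ 14.9 -24. ] step [ 1.66 -3.21]
0.15 [ 16.4 -27.2] step [ 1.5  -3.29]
0.1 [ 17.8 -30.6] step [ 1.33 -3.36]
0.05 [ 18.9 -34. ] step [ 1.16 -3.42]
0.0 [ 19.9 -37.5] step [ 0.99 -3.48]
-0.05 [ 20.7 -41. ] step [ 0.81 -3.52]
-0.1 [ 21.3 -44.6] step [ 0.64 -3.56]
-0.15 [ 21.8 -48.2] step [ 0.46 -3.58]
-0.2 [ 22.1 -51.8] step [ 0.28 -3.6 ]
-0.25 [ 22.2 -55.4] step [ 0.1  -3.61]
-0.3 [ 22.1 -59. ] step [-0.08 -3.61]
-0.35 [ 21.8 -62.6] step [-0.26 -3.6 ]
```

```bash
python3 -m jog '[{"dx":0.0013,"dy":-0.003,"dz":0,"turn":0,"claw":0},{"dx":0.0027,"dy":-0.006,"dz":0,"turn":0,"claw":0},{"dx":0.005,"dy":-0.009,"dz":0,"turn":-0.05,"claw":0},{"dx":0.0074,"dy":-0.0117,"dz":0,"turn":-0.1,"claw":0},{"dx":0.0095,"dy":-0.0146,"dz":0,"turn":-0.15,"claw":0},{"dx":0.0115,"dy":-0.0176,"dz":0,"turn":-0.2,"claw":0},{"dx":0.0133,"dy":-0.0207,"dz":0,"turn":-0.25,"claw":0},{"dx":0.0149,"dy":-0.024,"dz":0,"turn":-0.3,"claw":0}]' && python3 chk.py &&
python3 -m jog '[{"dx":0.0008,"dy":-0.0016,"dz":0,"turn":-0.025,"claw":0},{"dx":0.0015,"dy":-0.0033,"dz":0,"turn":-0.05,"claw":0},{"dx":0.0015,"dy":-0.0033,"dz":0,"turn":-0.05,"claw":0}]' && python3 chk.py &&
python3 -m jog '[{"dx":0.0007,"dy":-0.0017,"dz":0,"turn":-0.025,"claw":0},{"dx":0.0013,"dy":-0.0034,"dz":0,"turn":-0.05,"claw":0},{"dx":0.0013,"dy":-0.0034,"dz":0,"turn":-0.05,"claw":0}]' && python3 chk.py
```

```text
time: 10.65
eef_pos: [0.6309, 0.1251, 0.0652]
eef_rot: [-1.989, -2.431, -0.0]
ft_force: [-1.0, 0.2, 0.4]
opening: 0.0001
grasp_force: 0.3
lever~0.204 R 0.0721 push 0.41 radial -0.98False
```

```bash
sed -i 's/sys.exit(ft>3.5)/sys.exit(int(ft>3.5))/' chk.py
python3 -m jog '[{"dx":0.0008,"dy":-0.0016,"dz":0,"turn":-0.025,"claw":0},{"dx":0.0015,"dy":-0.0033,"dz":0,"turn":-0.05,"claw":0},{"dx":0.0015,"dy":-0.0033,"dz":0,"turn":-0.05,"claw":0}]' >/dev/null && python3 chk.py &&
python3 -m jog '[{"dx":0.0007,"dy":-0.0017,"dz":0,"turn":-0.025,"claw":0},{"dx":0.0013,"dy":-0.0034,"dz":0,"turn":-0.05,"claw":0},{"dx":0.0013,"dy":-0.0034,"dz":0,"turn":-0.05,"claw":0}]' >/dev/null && python3 chk.py &&
python3 -m jog '[{"dx":0.0006,"dy":-0.0017,"dz":0,"turn":-0.025,"claw":0},{"dx":0.0012,"dy":-0.0034,"dz":0,"turn":-0.05,"claw":0},{"dx":0.0012,"dy":-0.0034,"dz":0,"turn":-0.05,"claw":0}]' >/dev/null && python3 chk.py &&
python3 -m jog '[{"dx":0.0005,"dy":-0.0017,"dz":0,"turn":-0.025,"claw":0},{"dx":0.001,"dy":-0.0035,"dz":0,"turn":-0.05,"claw":0},{"dx":0.001,"dy":-0.0035,"dz":0,"turn":-0.05,"claw":0}]' >/dev/null && python3 chk.py &&
python3 -m jog '[{"dx":0.0004,"dy":-0.0018,"dz":0,"turn":-0.025,"claw":0},{"dx":0.0008,"dy":-0.0035,"dz":0,"turn":-0.05,"claw":0},{"dx":0.0008,"dy":-0.0035,"dz":0,"turn":-0.05,"claw":0}]' >/dev/null && python3 chk.py &&
python3 -m jog '[{"dx":0.0003,"dy":-0.0018,"dz":0,"turn":-0.025,"claw":0},{"dx":0.0006,"dy":-0.0036,"dz":0,"turn":-0.05,"claw":0},{"dx":0.0006,"dy":-0.0036,"dz":0,"turn":-0.05,"claw":0}]' >/dev/null && python3 chk.py
```

```text
lever~0.152 R 0.0720 push 0.02 radial 0.09
lever~0.101 R 0.0719 push 0.60 radial 0.22
lever~0.058 R 0.0720 push 3.55 radial -1.03
```

Force is rising near lever angle 0.06, so the screw is biting. Continue in fine steps with averaged force.

```bash
cat > avg.py <<'E'
from h import *
S=np.array([.5662,.0934]);F=[];P=[]
for _ in range(4):
    arm.snapshot("wrist");o=arm.get_obs();F.append(o["ft_force"]);P.append(o["eef_pos"])
f=np.mean(F,0);p=np.mean(P,0);t=p[:2]-S
a=np.arctan2(t[1],t[0])-np.arctan2(.018,.070)
print("t %.2f a %.4f F"%(o["time"],a),f.round(2),"push %.2f"%-(f[:2]@[np.sin(a),-np.cos(a)]),"sd %.2f"%np.std(F,0)[1],p.round(4))
E
python3 avg.py
python3 -m jog '[{"dx":0,"dy":-0.0007,"dz":0,"turn":0,"claw":0},{"dx":0,"dy":-0.0007,"dz":0,"turn":0,"claw":0}]'>/dev/null
python3 avg.py
python3 -m jog '[{"dx":0,"dy":-0.0007,"dz":0,"turn":0,"claw":0},{"dx":0,"dy":-0.0007,"dz":0,"turn":0,"claw":0}]'>/dev/null
python3 avg.py
```

```text
t 11.75 a 0.0588 F [ 0.14  3.37 -0.26] push 3.35 sd 0.38 [0.6348 0.1154 0.0653]
t 12.15 a 0.0492 F [-0.06  4.45 -0.06] push 4.45 sd 0.30 [0.6348 0.1147 0.0653]
t 12.55 a 0.0408 F [-0.27  5.54 -0.24] push 5.55 sd 0.24 [0.6349 0.1141 0.0654]
```

Slope is 1.7 N/mm against the 4 expected. Check that it is elastic (nothing creeping round) by unloading a little, and look at the screw.

```bash
python3 - <<'E'
from h import *
s=arm.snapshot("wrist");np.savez("wl.npz",**s)
a=cv2.resize(s["frame"][:,:,::-1],(512,384))
s=arm.snapshot("scene")
b=cv2.resize(s["frame"][190:240,245:310][:,:,::-1],(0,0),fx=5,fy=5)
c=cv2.resize(np.load("scene0.npz")["frame"][190:240,245:310][:,:,::-1],(0,0),fx=5,fy=5)
im=np.zeros((600,780,3),np.uint8);im[:340,:450]=a[:340,:450] if 0 else cv2.resize(a,(450,340))
im[345:595,:325]=c;im[345:595,400:725]=b
cv2.imwrite("pics/load.png",im)
E
python3 -m jog '[{"dx":0,"dy":0.0014,"dz":0,"turn":0,"claw":0},{"dx":0,"dy":0.0014,"dz":0,"turn":0,"claw":0}]'>/dev/null
python3 avg.py
python3 -m jog '[{"dx":0,"dy":0.0014,"dz":0,"turn":0,"claw":0},{"dx":0,"dy":0.0014,"dz":0,"turn":0,"claw":0}]'>/dev/null
python3 avg.py
```

```text
t 13.05 a 0.0524 F [-0.4   3.43  0.38] push 3.44 sd 0.24 [0.6348 0.1149 0.0653]
t 13.45 a 0.0677 F [-0.36  1.12  0.3 ] push 1.15 sd 0.26 [0.6347 0.1161 0.0652]
```

View pics/load.png

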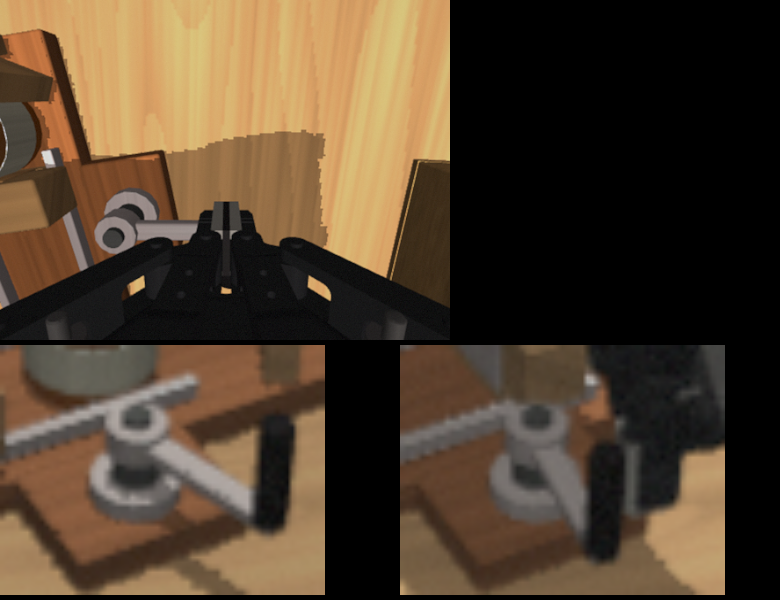

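Lever turned (lower right), hub and jaw as expected; no sign of anything else moving, and it unloads elastically. Load up again towards 9 N.

```bash
python3 -m jog '[{"dx":0,"dy":-0.001,"dz":0,"turn":0,"claw":0},{"dx":0,"dy":-0.002,"dz":0,"turn":0,"claw":0},{"dx":0,"dy":-0.0028,"dz":0,"turn":0,"claw":0},{"dx":0,"dy":-0.0028,"dz":0,"turn":0,"claw":0}]'>/dev/null
python3 avg.py
python3 -m jog '[{"dx":0,"dy":-0.0007,"dz":0,"turn":0,"claw":0},{"dx":0.0001,"dy":-0.0014,"dz":0,"turn":0,"claw":0},{"dx":0.0001,"dy":-0.0014,"dz":0,"turn":0,"claw":0}]'>/dev/null
python3 avg.py; python3 avg.py
```

```text
t 14.05 a 0.0430 F [-0.57  5.21 -0.41] push 5.23 sd 0.36 [0.6349 0.1142 0.0654]
t 14.55 a 0.0315 F [-0.37  6.81 -0.29] push 6.82 sd 0.29 [0.635  0.1134 0.0654]
t 14.75 a 0.0317 F [-0.54  6.51 -0.19] push 6.53 sd 0.22 [0.635  0.1134 0.0654]
```

Same force at the same place, so it is elastic and holding. Step up to 9 N.

```bash
python3 -m jog '[{"dx":0,"dy":-0.0007,"dz":0,"turn":0,"claw":0},{"dx":0.0001,"dy":-0.0014,"dz":0,"turn":0,"claw":0},{"dx":0.0001,"dy":-0.0014,"dz":0,"turn":0,"claw":0}]'>/dev/null
python3 avg.py; python3 avg.py
```

```text
t 15.25 a 0.0202 F [-0.3   8.26  0.29] push 8.26 sd 0.67 [0.6351 0.1126 0.0654]
t 15.45 a 0.0204 F [-0.22  7.96 -0.26] push 7.96 sd 0.35 [0.6351 0.1126 0.0654]
```

```bash
python3 -m jog '[{"dx":0,"dy":-0.0003,"dz":0,"turn":0,"claw":0},{"dx":0,"dy":-0.0007,"dz":0,"turn":0,"claw":0},{"dx":0,"dy":-0.0007,"dz":0,"turn":0,"claw":0}]'>/dev/null
python3 avg.py; python3 avg.py
```

```text
t 15.95 a 0.0149 F [-0.7   9.08  0.02] push 9.09 sd 0.76 [0.6351 0.1122 0.0655]
t 16.15 a 0.0151 F [-0.67  9.18 -0.2 ] push 9.19 sd 0.63 [0.6351 0.1122 0.0655]
```

```bash
python3 -m jog '[{"dx":0,"dy":0,"dz":0,"turn":0,"claw":0},{"dx":0,"dy":0,"dz":0,"turn":0,"claw":0},{"dx":0,"dy":0,"dz":0,"turn":0,"claw":0},{"dx":0,"dy":0,"dz":0,"turn":0,"claw":0},{"dx":0,"dy":0,"dz":0,"turn":0,"claw":0},{"dx":0,"dy":0,"dz":0,"turn":0,"claw":0},{"dx":0,"dy":0,"dz":0,"turn":0,"claw":0},{"dx":0,"dy":0,"dz":0,"turn":0,"claw":0},{"dx":0,"dy":0,"dz":0,"turn":0,"claw":0}]'>/dev/null; python3 avg.py
python3 -m jog '[{"dx":0,"dy":0,"dz":0,"turn":0,"claw":0},{"dx":0,"dy":0,"dz":0,"turn":0,"claw":0},{"dx":0,"dy":0,"dz":0,"turn":0,"claw":0},{"dx":0,"dy":0,"dz":0,"turn":0,"claw":0},{"dx":0,"dy":0,"dz":0,"turn":0,"claw":0},{"dx":0,"dy":0,"dz":0,"turn":0,"claw":0}]'>/dev/null; python3 avg.py
```

```text
t 17.25 a 0.0150 F [-0.64  8.83 -0.47] push 8.83 sd 0.25 [0.6351 0.1122 0.0655]
t 18.05 a 0.0148 F [-0.62  8.95  0.05] push 8.96 sd 0.10 [0.6351 0.1122 0.0655]
```

Held a steady 9 N for over 2 s with no motion. Release gently, retreat and check.

```bash
python3 -m jog '[{"dx":0,"dy":0.001,"dz":0,"turn":0,"claw":0},{"dx":0,"dy":0.002,"dz":0,"turn":0,"claw":0},{"dx":0,"dy":0.003,"dz":0,"turn":0,"claw":0},{"dx":0,"dy":0.004,"dz":0,"turn":0,"claw":0},{"dx":0,"dy":0.005,"dz":0,"turn":0,"claw":0},{"dx":0,"dy":0.006,"dz":0,"turn":0,"claw":0},{"dx":0,"dy":0.008,"dz":0,"turn":0,"claw":0},{"dx":0,"dy":0.011,"dz":0,"turn":0,"claw":0},{"dx":0,"dy":0.016,"dz":0,"turn":0,"claw":0},{"dx":0,"dy":0.02,"dz":0,"turn":0,"claw":0},{"dx":0,"dy":0.02,"dz":0.03,"turn":0,"claw":0},{"dx":0,"dy":0.02,"dz":0.07,"turn":0,"claw":0},{"dx":0,"dy":0.02,"dz":0.11,"turn":0,"claw":0},{"dx":0,"dy":0.02,"dz":0.15,"turn":0,"claw":0},{"dx":0,"dy":0.02,"dz":0.17,"turn":0,"claw":0},{"dx":0,"dy":0.02,"dz":0.17,"turn":0,"claw":0},{"dx":0,"dy":0.02,"dz":0.17,"turn":0,"claw":0}]'
python3 - <<'E'
from h import *
S=np.array([.5662,.0934])
s=arm.snapshot("scene");t=arm.snapshot("side")
for x in(s,t):
    p=pts(x);z=p[...,2];d=(np.hypot(p[...,0]-.636,p[...,1]-.098)<.03)&(z>.093)&(z<.1)
    q=p[d].mean(0);print("post",q,"angle",np.arctan2(*(q[:2]-S)[::-1]))
cv2.imwrite("pics/end.png",np.hstack([cv2.resize(a["frame"][v:v+150,u:u+130][:,:,::-1],None,fx=3,fy=3) for a,v,u in((s,120,200),(t,170,180))]))
E
```

```text
time: 19.75
eef_pos: [0.6351, 0.1303, 0.2352]
eef_rot: [2.164, 2.277, 0.001]
ft_force: [-0.0, 0.7, -1.1]
opening: 0.0005
grasp_force: 0.0
post [0.639279   0.09862488 0.0947359 ] angle 0.07137487179219949
post [0.63586173 0.09945788 0.09494262] angle 0.08674314746611324
```

View pics/end.png

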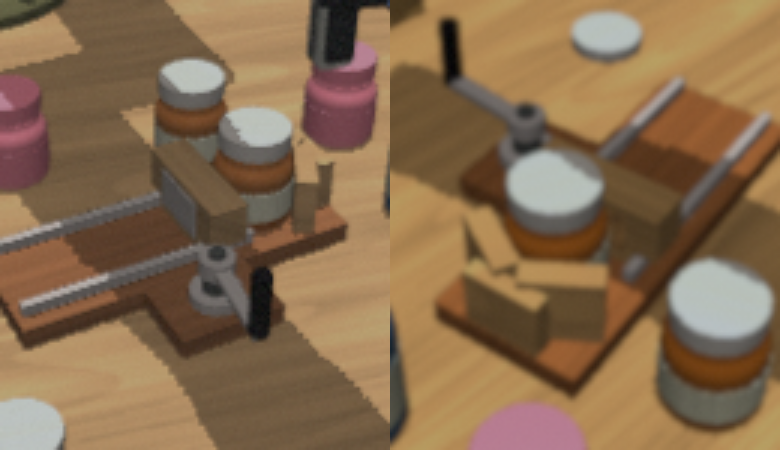

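The jar (crop 255,160) sits in the V against the jaw. The lever rests at about 0.08 rad, which is the bite angle estimated earlier, so neither the screw nor the bush has moved.

```bash
python3 -c "from cell import arm; print(arm.job_done())"
```

```text
the job is handed in; nothing more can be done
None
```

The job is handed in: the jar is snug between jaw and V block, the screw has bitten and held a steady 9 N at the post for over 2 s, and the robot is clear of everything. The bush mark was too small to see in the pictures, so I judged the bush still from the lever returning to its bite angle.

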